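Set the folding-tool segments against the sprung stop

ROBOT

A 6-joint arm with a two-finger parallel gripper is mounted at the origin on the work surface. World frame = base frame: x ahead of the robot, y to its left, z up, the work surface at z = 0. Lengths are in m, angles in degrees, forces in N, time in s.
With the tool pointing down it reaches from about 0.25 to 0.725 m from the base axis. Payload 9.7 kg.
Tool frame: the origin (TCP) lies between the finger pads; the fingertips stand 25 mm ahead of it and the grasp point (between the pads) lies 6 mm ahead of it; z points along the fingers, y is the line along which they close (so a half turn about z gives the same grasp; the last joint's range is limited). The gripper opens to 85 mm and grips with 20 to 120 N. Pads are 22 mm wide; open, the fingers measure 114 mm over their backs; the gripper's body (76 mm by 85 mm) begins 54 mm behind the grasp point. The pads swing forward as they close: fully open they stand 13 mm farther back than shut.
Start: joints at [-72.25, 4.979, 10.078, 95.1, 0, 90], TCP at [0.168, -0.524, 0.256] pointing down, gripper open.
Joint ranges: [-179.16, 179.16], [-48.56, 103.87], [-65.8, 70.77], [-126.05, 130.52], [-82.76, 87.17], [-180, 180]. Speed limits (degrees/s): [127.2, 127.2, 147.25, 180, 180, 180].

INTERFACE

Orientations are given as [roll, pitch, yaw] about the fixed x, y, z axes, in that order (R = Rz(yaw) Ry(pitch) Rx(roll)).
In Python, from workcell import bot gives the robot as it stands. The module is installed in compiled form; this text tells all that it offers.
- The arm moves only by the shell command python3 -m pendant 'ROWS' [FORCE]. ROWS is a JSON list of rows, 1 to 5 of them, each an object with the fields d (a list: dx, dy, dz in parts of the range, where 1.0 means 0.4 m), rz (a turn about the tool's z in a scale on which 1.0 is 360 degrees), jaw (the finger opening in m); a field left out counts as zero (the opening has to be given); each row is the pose to reach, as a shift and turn from the pose commanded when the command began, along the tool's axes at that moment; what a row does not reach only later rows make up. A row lasts 1/12 s, in which the tool goes at most 0.0417 m and 7.16 degrees, less where a joint would pass 70% of its speed; a pose out of reach is approached as far as the arm can. The fingers move at their own pace and stop on an object; FORCE is the grip in N (left out, the last holds). Time passes only in rows, so rows that do not move let the fingers close. It prints the time, the measured TCP pose, the force, the opening and the grip force at its end. Shift and turn numbers lie between -1 and 1, and a call with a number outside is refused. Input that does not fit is refused with a message, and nothing moves.
- bot.get_obs(): the state, without advancing time (a new reading comes with each control period).
- bot.camera(name): name is "scene" or "top"; returns the picture (400x640x3 uint8, blue, green, red); there is no depth.
- bot.camera_info(name): a dict with "mtx" (3x3 intrinsics, pixels), "extrinsics" (4x4, takes a point from camera to world coordinates). Camera axes: x right, y down, z forward; pixel columns grow to the right and rows downward; lengths in m; the calibration is good to about 2 mm. A picture is of the moment at which its call begins. camera_info takes no time and is no camera call.
- bot.job_done(): hands the job in; it is judged then, once.
The state is a dict: "time": time; "q": joint angles; "qd": joint speeds; "joint_efforts": joint torques, N m; "ee_pos": TCP position; "tcp_rot": TCP orientation; "wrist_force": force on the tool from outside, world axes, zero at the start; "torque": the same for the moment, N m; "opening": finger opening in m; "grasp_force": force on a finger pad.
Only numpy, scipy, OpenCV 4.12 (cv2) and the standard library are available. Lean on these libraries where they do the work, as an engineer would, in place of code of your own. Each camera call takes 0.05 s, during which the arm holds its last target. There are 200 camera calls.

TASK

Make up the row of folding-tool segments in the setting rail: behind the wide segment that already stands in its channel, on the side away from the sprung plunger, stand first the medium and then the narrow segment upright and square, side by side. Then push on the narrow one so that the closed-up row slides along the channel and presses the plunger in until the wide segment bears on the steel stop blocks, and finish holding the row pressed there with a firm but moderate push, without letting go. Leave the mallet, the rivet tin and the small bracket where they are.

Things in the scene. Friction and masses are not known exactly. Their poses are not given: they have to be found in the camera images.
- rail: setting rail fixed to the bench: dark base plate 300 (its x) x 100 x 12 mm thick; origin centre of its underside; +x is the push direction, towards the plunger. Two side rails 8 mm thick, tops 22 mm above the bench, form a channel 46 mm wide centred on y=0 from x=-150 (open end) to +100 mm, floor 12 mm above the bench. At the +x end stop blocks, behind them a blue housing 52 mm high.
- stop: the hard stop: two steel blocks fixed on the rail, one either side of the plunger (from 9 to 27 mm off the centre line), 48 mm high above the bench. Its origin and axes coincide with those of rail; the faces that meet the wide segment lie at x = +100 mm of the rail frame.
- stop_face (a point): point on the channel's centre line in the plane of the stop blocks' faces, 32 mm above the bench; x axis is the push direction
- plunger_nose (a point): the front of the round brass plunger (14 mm diameter), 32 mm above the bench; with the spring out it stands 16 mm in front of the stop faces (x = +84 mm in the rail frame)
- plunger (a joint): how far the plunger is pressed in, m: 0 fully out, 0.016 when the segment meets the stop. Spring: 3.4 N as it starts, 10 N at 0.016; it pushes the row back when let go. With sliding friction 11 to 15 N of push brings the row to the stop (more if the hand bears down on it); about 22 N holds it firmly there.
- seg_wide: hollow bare aluminium folding-tool segment, upright, 50 mm wide (its x), 40 mm deep (its y), 60 mm tall. The lowest 44 mm is a plain block 40 mm deep, to be gripped across this depth; above it steps in to a nose 12 mm deep. Symmetric. Origin: centre of its underside. About 0.16 kg. It already stands in the channel, 14 to 74 mm short of the plunger, its x along the rail.
- seg_medium: hollow bare aluminium folding-tool segment, upright, 35 mm wide (its x), 40 mm deep (its y), 60 mm tall. The lowest 44 mm is a plain block 40 mm deep, to be gripped across this depth; above it steps in to a nose 12 mm deep. Symmetric. Origin: centre of its underside. About 0.11 kg. It stands loose on the bench to the robot's right.
- seg_narrow: hollow bare aluminium folding-tool segment, upright, 22 mm wide (its x), 40 mm deep (its y), 60 mm tall. The lowest 44 mm is a plain block 40 mm deep, to be gripped across this depth; above it steps in to a nose 12 mm deep. Symmetric. Origin: centre of its underside. About 0.07 kg. It stands loose on the bench to the robot's right; it goes in last, at the end that is pushed.
- mallet: bystander: mallet with a rubber head, 260 mm long, lying on the bench; leave it
- rivet_tin: bystander: closed steel tin of rivets, 68 mm diameter, 60 mm high; leave it
- bracket: bystander: small bent aluminium angle bracket, 70 x 50 x 45 mm; leave it

How it is judged (in metres and radians):
On the way, in this order (a step that is already met when the one before it is completed fails the run):
1. the medium segment stands in the channel behind the wide one (x of seg_medium in the frame of rail between -0.15 and 0.04 m and y of seg_medium in the frame of rail between -0.007 and 0.007 m and z of seg_medium in the frame of rail between 0.008 and 0.016 m and angle between seg_medium's own z axis and vertical below 0.1 rad and angle between the x axis of seg_medium and the x axis of rail, either way round below 0.15 rad and horizontal distance between seg_wide and seg_medium below 0.12 m and x of seg_wide in the frame of rail above -0.03 m), for 0.1 s.
2. the narrow segment stands in the channel behind the medium one (x of seg_narrow in the frame of rail between -0.15 and 0.012 m and y of seg_narrow in the frame of rail between -0.007 and 0.007 m and z of seg_narrow in the frame of rail between 0.008 and 0.016 m and angle between seg_narrow's own z axis and vertical below 0.1 rad and angle between the x axis of seg_narrow and the x axis of rail, either way round below 0.15 rad and horizontal distance between seg_narrow and seg_medium below 0.1 m), for 0.1 s.
At the end, for the whole second after the job is handed in: Wide, medium, narrow in the channel from the stop back, upright (0.1 rad), square (0.15 rad), on its floor, gaps under 3.5 mm; plunger in over 13.5 mm; wide on the stop with 1 to 40 N, over 5 N between segments; fingers press the narrow one with over 4 N; at rest (x of seg_wide in the frame of rail between 0.068 and 0.079 m and y of seg_wide in the frame of rail between -0.007 and 0.007 m and z of seg_wide in the frame of rail between 0.008 and 0.016 m and angle between each of seg_wide, seg_medium, seg_narrow's own z axis and vertical below 0.1 rad and angle between the x axis of each of seg_wide, seg_medium, seg_narrow and the x axis of rail, either way round below 0.15 rad and x of seg_medium in the frame of rail between 0.024 and 0.037 m and y of seg_medium in the frame of rail between -0.007 and 0.007 m and z of seg_medium in the frame of rail between 0.008 and 0.016 m and x of seg_narrow in the frame of rail between -0.006 and 0.0085 m and y of seg_narrow in the frame of rail between -0.007 and 0.007 m and z of seg_narrow in the frame of rail between 0.008 and 0.016 m and horizontal distance between seg_wide and seg_medium below 0.046 m and horizontal distance between seg_medium and seg_narrow below 0.032 m and value of joint plunger above 0.0135 m and contact force between seg_wide and stop between 1 and 40 N and contact force between seg_medium and seg_wide above 5 N and contact force between seg_narrow and seg_medium above 5 N and contact force between the fingers and seg_narrow above 4 N and linear speed of each of seg_wide, seg_medium, seg_narrow below 0.02 m/s); the arm keeps its last pose, push and grip.
It fails at once if the mallet is moved more than 30 mm (distance of mallet from where it was at the start of the episode above 0.03 m).
It fails at once if the rivet tin is moved more than 30 mm (distance of rivet_tin from where it was at the start of the episode above 0.03 m).
It fails at once if the bracket is moved more than 30 mm (distance of bracket from where it was at the start of the episode above 0.03 m).
It also fails if it takes over 61 s, if anything falls off the work surface, if the arm or the gripper's body presses on something with over 40 N, if the wrist force passes 120 N, or if a joint passes its speed limit or range.

## Working session

There is one attempt and no reset: what is moved stays moved. The work goes in short steps, Python scripts to look and compute and a shell command to move; the robot and the scene stay as the last step left them, time stands still between calls to the robot, and variables do not carry over. Pictures are saved under pics/ and viewed, at most 10 in all, crops included, and the job is handed in when it is done.

```bash
mkdir -p pics; python3 - <<'E'
from workcell import bot
import cv2
for n in("scene","top"):
    cv2.imwrite(f"pics/{n}0.png",bot.camera(n)); i=bot.camera_info(n); print(n,i["mtx"].round(1).tolist(),i["extrinsics"].round(4).tolist())
o=bot.get_obs();print(o)
E
```

```text
scene [[451.0, 0.0, 317.9], [0.0, 451.0, 199.0], [0.0, 0.0, 1.0]] [[0.2297, 0.6132, -0.7558, 1.4775], [0.9733, -0.1411, 0.1812, -0.2162], [0.0044, -0.7772, -0.6292, 0.815], [0.0, 0.0, 0.0, 1.0]]
top [[445.9, 0.0, 327.6], [0.0, 445.9, 199.5], [0.0, 0.0, 1.0]] [[-0.0092, -0.9817, 0.1901, 0.3853], [-1.0, 0.0088, -0.003, 0.0462], [0.0013, -0.1901, -0.9818, 1.001], [0.0, 0.0, 0.0, 1.0]]
{'time': 0.1, 'q': array([-7.22523906e+01,  5.00826024e+00,  1.00387900e+01,  9.50982992e+01,
        4.29552692e-04,  8.99989569e+01]), 'qd': array([ 0.02943033, -0.04728031,  0.06826931,  0.02666116,  0.07822654,
       -0.02835662]), 'joint_efforts': array([ 7.27242405e-04, -5.21562552e+01,  4.65653229e+01,  1.60740840e-02,
        9.22454501e-05,  2.82497081e-05]), 'ee_pos': array([ 0.16760428, -0.52366448,  0.25564912]), 'tcp_rot': array([-1.79932231e+02, -4.30786114e-04,  1.77486519e+01]), 'wrist_force': array([-0.21699207,  0.1937846 ,  0.40982526]), 'torque': array([ 0.00345061, -0.01591377, -0.00911942]), 'grasp_force': 0.0, 'opening': 0.08559976061896647}
```

View pics/top0.png

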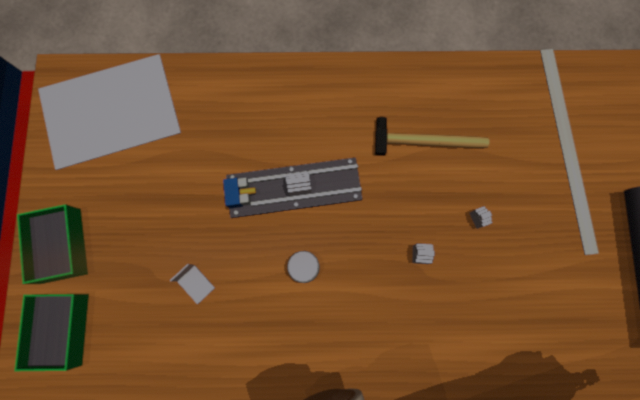

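View pics/scene0.png

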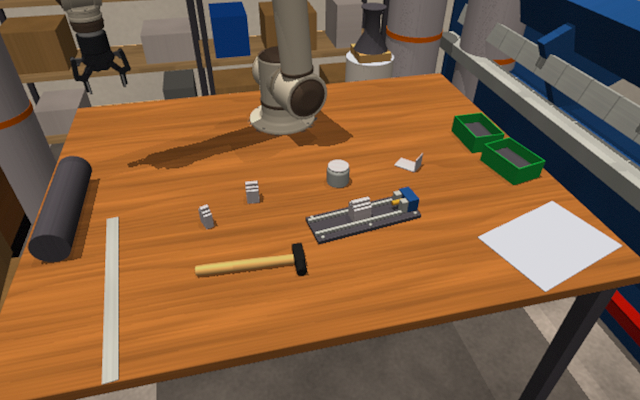

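```bash
cat > h.py <<'E'
from workcell import bot
import cv2, numpy as np
def ray(n,u,v,z):
    i=bot.camera_info(n);E=i["extrinsics"];d=E[:3,:3]@np.linalg.inv(i["mtx"])@[u,v,1.];o=E[:3,3]
    return (o+d*(z-o[2])/d[2])
E
python3 - <<'E'
from h import *
t=cv2.imread("pics/top0.png");s=cv2.imread("pics/scene0.png")
c=lambda im,x,y,w,h,W,H:cv2.resize(im[y:y+h,x:x+w],(W,H),interpolation=cv2.INTER_CUBIC)
a=c(t,220,150,160,75,800,375)
b=np.hstack([c(t,409,239,30,30,200,200),c(t,468,202,30,30,200,200),c(s,238,172,30,36,200,240)[:200],c(s,190,200,30,30,200,200)])
cv2.imwrite("pics/z.png",np.vstack([a,b]))
hsv=cv2.cvtColor(t,cv2.COLOR_BGR2HSV)
for nm,(x,y,w,h) in dict(med=(405,235,40,40),nar=(463,197,40,40)).items():
    r=hsv[y:y+h,x:x+w]; m=((r[...,1]<70)&(r[...,2]>60)).astype('u1')
    cs=max(cv2.findContours(m,0,1)[0],key=cv2.contourArea)+[x,y]
    print(nm,cv2.minAreaRect(cs))
r=hsv[150:225,215:375];m=((r[...,1]<90)).astype('u1')
cs=max(cv2.findContours(m,0,1)[0],key=cv2.contourArea)+[215,150];print(cv2.minAreaRect(cs),cv2.approxPolyDP(cv2.convexHull(cs),4,True).tolist())
E
```

```text
med ((424.5, 253.5), (19.0, 19.0), 90.0)
nar ((484.3463134765625, 215.4170684814453), (18.78777503967285, 13.270176887512207), 65.224853515625)
((291.9635314941406, 187.2322540283203), (42.69577407836914, 136.5994415283203), 82.23483276367188) [[[355, 159]], [[360, 199]], [[230, 214]], [[223, 187]], [[227, 175]]]
```

View pics/z.png

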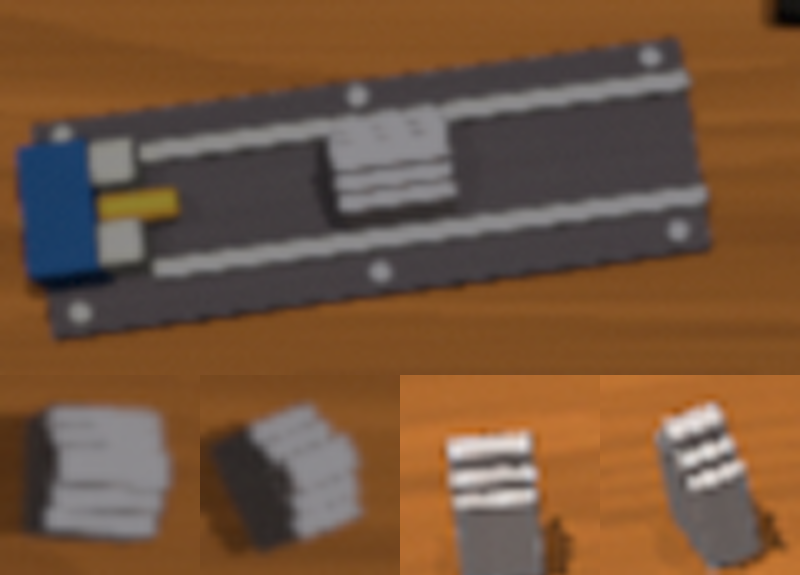

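```bash
python3 - <<'E'
from h import *
P=lambda x,y,z:ray("top",220+x/5-.4,150+y/5-.4,z)
c=np.array([P(*p,.012) for p in[(677,38),(708,245),(55,338),(33,125)]])
s=np.array([P(*p,.013) for p in[(650,57),(678,231),(80,312),(62,132),(357,96),(380,271)]])
print(c.round(4),c.mean(0),s.round(4),s[:4].mean(0),s[4:].mean(0))
ang=lambda d:np.degrees(np.arctan2(d[1],d[0]))
print("rail yaw",ang(c[2]-c[1]),ang(c[3]-c[0]),ang(s[2]-s[1]),ang(s[3]-s[0]),"nose",P(178,203,.037))
# channel rails ends
print("chan end",(P(688,80,.022)+P(706,195,.022))/2)
print("wide front edge top of shoulder (left)",P(330,150,.056),P(450,145,.056))
print("med nose",ray("top",426.0,252.9,.06),"nar",ray("top",486.3,214.9,.06))
E
```

```text
[[ 0.6755 -0.0206  0.012 ]
 [ 0.5783 -0.0326  0.012 ]
 [ 0.5384  0.2611  0.012 ]
 [ 0.6369  0.2744  0.012 ]] [0.60729123 0.1205628  0.012     ] [[ 0.6663 -0.008   0.013 ]
 [ 0.5847 -0.0191  0.013 ]
 [ 0.55    0.2501  0.013 ]
 [ 0.6332  0.2608  0.013 ]
 [ 0.649   0.1264  0.013 ]
 [ 0.5675  0.1155  0.013 ]] [0.60854801 0.12094567 0.013     ] [0.60824356 0.12097109 0.013     ]
rail yaw 97.72840063745483 97.46190207053077 97.3439610262095 97.01237992386534 nose [0.59443963 0.20328797 0.037     ]
chan end [ 0.62601289 -0.02800016  0.022     ]
wide front edge top of shoulder (left) [0.61334153 0.1345253  0.056     ] [0.61511694 0.08226638 0.056     ]
med nose [ 0.45145881 -0.16226298  0.06      ] nar [ 0.53107745 -0.2952554   0.06      ]
```

```bash
cat >> h.py <<'E'
from scipy.spatial.transform import Rotation as R
def go(x,y,z,yaw):
    o=bot.get_obs();M=R.from_euler("xyz",o["tcp_rot"],degrees=True).as_matrix()
    d=M.T@(np.array([x,y,z])-o["ee_pos"]); w=np.degrees(np.arctan2(M[1,0],M[0,0]))
    print("d",d.round(4),"turn",round(-(yaw-w),2),"t",round(o["time"],2))
E
python3 -c "
from h import *
go(.4515,-.1623,.15,89)"
```

```text
d [ 0.3805 -0.2575  0.106 ] turn -71.25 t 0.1
```

Units first: shifts go in shares of 0.4 m and turns go in shares of 360 degrees. So 0.15 m / 0.4 = 0.375, 0.12 m / 0.4 = 0.3.

```bash
python3 -m pendant '[{"d":[0.075, -0.05, 0.02], "jaw":0.085}, {"d":[0.15, -0.1, 0.04], "jaw":0.085}, {"d":[0.225, -0.15, 0.06], "jaw":0.085}, {"d":[0.3, -0.2, 0.08], "jaw":0.085}, {"d":[0.375, -0.25, 0.1], "jaw":0.085}]'; python3 -m pendant '[{"d":[0.075, -0.05, 0.02], "jaw":0.085}, {"d":[0.15, -0.1, 0.04], "jaw":0.085}, {"d":[0.225, -0.15, 0.06], "jaw":0.085}, {"d":[0.3, -0.2, 0.08], "jaw":0.085}, {"d":[0.375, -0.25, 0.1], "jaw":0.085}]';python3 -m pendant '[{"d":[0.075, -0.05, 0.025], "rz":-0.0194, "jaw":0.085}, {"d":[0.15, -0.1, 0.05], "rz":-0.0389, "jaw":0.085}, {"d":[0.2, -0.1425, 0.065], "rz":-0.0583, "jaw":0.085}, {"d":[0.2, -0.1425, 0.065], "rz":-0.0778, "jaw":0.085}, {"d":[0.2, -0.1425, 0.065], "rz":-0.0972, "jaw":0.085}]'; python3 -m pendant '[{"rz":-0.0194, "jaw":0.085}, {"rz":-0.0389, "jaw":0.085}, {"rz":-0.0583, "jaw":0.085}, {"rz":-0.0778, "jaw":0.085}, {"rz":-0.0972, "jaw":0.085}]'
python3 -c "
from h import *
go(.4515,-.1623,.15,89)"
```

```text
time: 0.52
ee_pos: [0.2806, -0.3813, 0.2156]
tcp_rot: [-180.0, 0.0, 17.7]
wrist_force: [1.8, -0.7, 0.5]
opening: 0.0852
grasp_force: 0.0
time: 0.93
ee_pos: [0.393, -0.2402, 0.1757]
tcp_rot: [-180.0, 0.0, 17.7]
wrist_force: [0.6, -1.1, 0.1]
opening: 0.0851
grasp_force: 0.0
time: 1.35
ee_pos: [0.4515, -0.1615, 0.1493]
tcp_rot: [-179.9, 0.0, 53.3]
wrist_force: [-0.1, -0.3, 0.6]
opening: 0.0853
grasp_force: 0.0
time: 1.77
ee_pos: [0.451, -0.1631, 0.1499]
tcp_rot: [-180.0, -0.0, 88.1]
wrist_force: [0.5, 0.6, 0.9]
opening: 0.0851
grasp_force: 0.0
d [ 0.0008  0.0004 -0.0001] turn -0.9 t 1.77
```

```bash
python3 -m pendant '[{"d":[0, 0, 0.075], "jaw":0.085}, {"d":[0, 0, 0.15], "jaw":0.085}, {"d":[0, 0, 0.225], "jaw":0.085}, {"d":[0, 0, 0.275], "jaw":0.085}, {"d":[0, 0, 0.275], "jaw":0.085}]'; python3 -m pendant '[{"jaw":0.03}, {"jaw":0.03}, {"jaw":0.03}, {"jaw":0.03}, {"jaw":0.03}]' 40; python3 -m pendant '[{"jaw":0.03}, {"jaw":0.03}, {"jaw":0.03}, {"jaw":0.03}]'
```

```text
time: 2.18
ee_pos: [0.4485, -0.1622, 0.0357]
tcp_rot: [-179.6, -0.1, 87.7]
wrist_force: [-0.8, 0.9, -0.7]
opening: 0.085
grasp_force: 0.0
time: 2.6
ee_pos: [0.4523, -0.1636, 0.0422]
tcp_rot: [179.8, 0.1, 87.7]
wrist_force: [-0.4, 0.5, 6.9]
opening: 0.0393
grasp_force: 40.9
time: 2.93
ee_pos: [0.4524, -0.1636, 0.0422]
tcp_rot: [179.8, 0.1, 87.7]
wrist_force: [-0.6, -0.3, 6.5]
opening: 0.0395
grasp_force: 40.9
```

Converted, -0.08 m / 0.4 = -0.2, -0.06 m / 0.4 = -0.15.

```bash
python3 -m pendant '[{"d":[0, 0, -0.075], "jaw":0.03}, {"d":[0, 0, -0.15], "jaw":0.03}, {"d":[0, 0, -0.2], "jaw":0.03}, {"d":[0, 0, -0.2], "jaw":0.03}, {"d":[0, 0, -0.2], "jaw":0.03}]'; python3 - <<'E'
from h import *
go(.6173,.0494,.12,97.4)
cv2.imwrite("pics/s1.png",bot.camera("scene")[100:260,160:360].repeat(3,0).repeat(3,1))
E
```

```text
time: 3.35
ee_pos: [0.452, -0.1635, 0.1217]
tcp_rot: [179.8, 0.1, 87.7]
wrist_force: [-0.3, 0.3, -1.1]
opening: 0.039
grasp_force: 41.1
d [0.2192 0.1568 0.002 ] turn -9.65 t 3.35
```

View pics/s1.png

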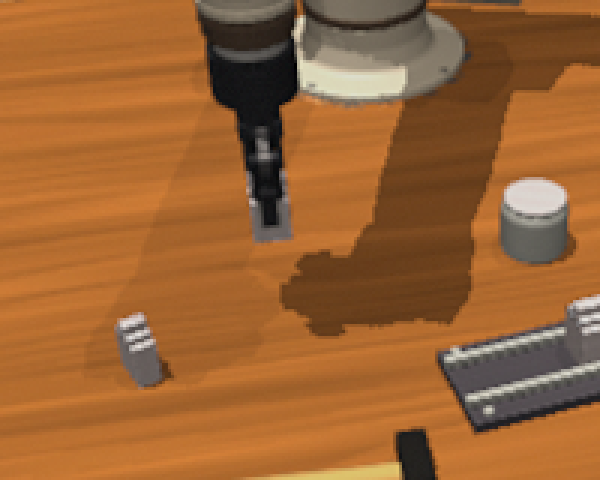

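The medium segment hangs upright and centred between the fingers (crop pixel 272,225); the rail is at right and the narrow segment at (140,350), both untouched.

Converted, 0.145 m / 0.4 = 0.3625, 0.12 m / 0.4 = 0.3.

```bash
python3 -m pendant '[{"d":[0.075, 0.0525, 0], "jaw":0.03}, {"d":[0.15, 0.105, 0], "jaw":0.03}, {"d":[0.225, 0.16, 0], "jaw":0.03}, {"d":[0.3, 0.2125, 0], "jaw":0.03}, {"d":[0.3625, 0.2625, 0], "jaw":0.03}]'; python3 -m pendant '[{"d":[0.075, 0.0525, 0], "rz":-0.0111, "jaw":0.03}, {"d":[0.15, 0.105, 0], "rz":-0.0267, "jaw":0.03}, {"d":[0.185, 0.13, 0], "rz":-0.0267, "jaw":0.03}, {"d":[0.185, 0.13, 0], "rz":-0.0267, "jaw":0.03}, {"d":[0.185, 0.13, 0], "rz":-0.0267, "jaw":0.03}]'; python3 - <<'E'
from h import *
go(.6173,.0494,.066,97.4)
E
```

```text
time: 3.82
ee_pos: [0.562, -0.0204, 0.1185]
tcp_rot: [-179.9, -0.0, 87.8]
wrist_force: [1.1, -0.9, -2.7]
opening: 0.0398
grasp_force: 41.1
time: 4.23
ee_pos: [0.6161, 0.0502, 0.1181]
tcp_rot: [-179.8, -0.0, 97.4]
wrist_force: [-0.1, 0.2, -1.3]
opening: 0.0394
grasp_force: 41.1
d [-0.001   0.0012  0.0521] turn 0.03 t 4.23
```

Converted, 0.06 m / 0.4 = 0.15, 0.0012 m / 0.4 = 0.003.

```bash
python3 -m pendant '[{"d":[0, 0.003, 0.0625], "jaw":0.03}, {"d":[0, 0.003, 0.1125], "jaw":0.03}, {"d":[0, 0.003, 0.1375], "jaw":0.03}, {"d":[0, 0.003, 0.15], "jaw":0.03}, {"d":[0, 0.003, 0.15], "jaw":0.03}]';python3 -m pendant '[{"d":[0, 0, 0.005], "jaw":0.03}, {"d":[0, 0, 0.0075], "jaw":0.03}, {"d":[0, 0, 0.01], "jaw":0.03}]'; python3 - <<'E'
from h import *
go(.6173,.0494,.0542,97.4)
cv2.imwrite("pics/s2.png",cv2.resize(bot.camera("scene")[130:260,290:430],(700,580),interpolation=2))
E
```

```text
time: 4.65
ee_pos: [0.6169, 0.0489, 0.0591]
tcp_rot: [-179.9, -0.0, 97.3]
wrist_force: [-0.9, 0.5, -1.1]
opening: 0.0393
grasp_force: 41.2
time: 4.9
ee_pos: [0.6184, 0.0495, 0.0574]
tcp_rot: [179.9, 0.0, 97.3]
wrist_force: [-0.7, -0.6, -1.7]
opening: 0.0394
grasp_force: 41.2
d [-0.     -0.0011  0.0032] turn -0.06 t 4.9
```

View pics/s2.png

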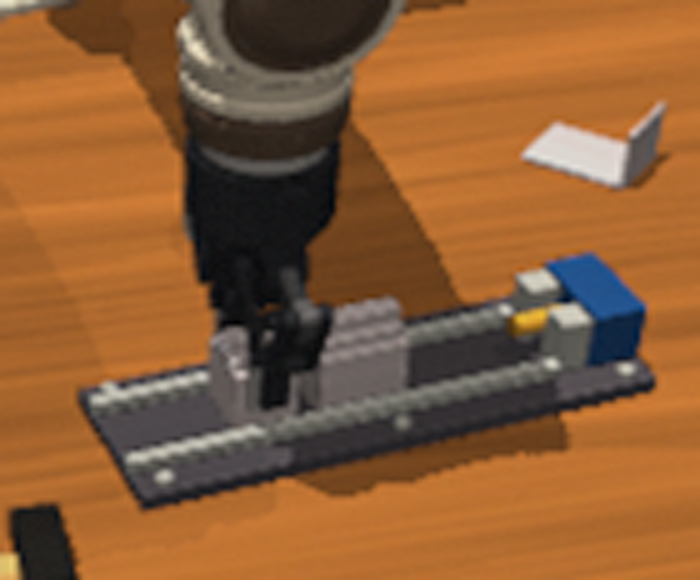

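The medium segment sits between the side rails (crop 265,390), behind the wide one (360,350), with no contact force. I'll lower it the rest of the way and release.

Converted, 0.0035 m / 0.4 = 0.0088, 0.003 m / 0.4 = 0.0075.

```bash
python3 -m pendant '[{"d":[0, -0.0025, 0.0025], "jaw":0.03}, {"d":[0, -0.0025, 0.005], "jaw":0.03}, {"d":[0, -0.0025, 0.0075], "jaw":0.03}, {"d":[0, -0.0025, 0.0088], "jaw":0.03}, {"d":[0, -0.0025, 0.0088], "jaw":0.03}]'
```

```text
time: 5.37
ee_pos: [0.617, 0.0495, 0.0542]
tcp_rot: [179.9, 0.0, 97.4]
wrist_force: [-3.6, -0.3, 9.2]
opening: 0.0398
grasp_force: 42.2
```

Converted, -0.001 m / 0.4 = -0.0025.

```bash
python3 -m pendant '[{"d":[0, 0, -0.0025], "jaw":0.07}, {"d":[0, 0, -0.0025], "jaw":0.07}, {"d":[0, 0, -0.0025], "jaw":0.07}, {"d":[0, 0, -0.0025], "jaw":0.07}]'; python3 -m pendant '[{"d":[0, 0, -0.075], "jaw":0.085}, {"d":[0, 0, -0.15], "jaw":0.085}, {"d":[0, 0, -0.2375], "jaw":0.085}, {"d":[0, 0, -0.2375], "jaw":0.085}]'; python3 - <<'E'
from h import *
go(.5311,-.2953,.15,113.7)
E
```

```text
time: 5.7
ee_pos: [0.617, 0.0495, 0.0537]
tcp_rot: [180.0, -0.0, 97.3]
wrist_force: [-0.3, 0.1, -0.2]
opening: 0.0699
grasp_force: 0.0
time: 6.03
ee_pos: [0.6191, 0.0497, 0.1561]
tcp_rot: [179.5, 0.0, 97.3]
wrist_force: [0.6, -0.2, 1.9]
opening: 0.0851
grasp_force: 0.0
d [-0.3309 -0.1315  0.005 ] turn -16.35 t 6.03
```

Converted, -0.175 m / 0.4 = -0.4375, -0.14 m / 0.4 = -0.35.

```bash
python3 -m pendant '[{"d":[-0.0875, -0.035, 0], "jaw":0.085}, {"d":[-0.175, -0.07, 0], "jaw":0.085}, {"d":[-0.2625, -0.105, 0], "jaw":0.085}, {"d":[-0.35, -0.14, 0], "jaw":0.085}, {"d":[-0.4375, -0.175, 0], "jaw":0.085}]'; python3 -m pendant '[{"d":[-0.0875, -0.035, 0], "rz":-0.0139, "jaw":0.085}, {"d":[-0.175, -0.07, 0], "rz":-0.0278, "jaw":0.085}, {"d":[-0.2625, -0.105, 0], "rz":-0.0456, "jaw":0.085}, {"d":[-0.35, -0.14, 0], "rz":-0.0456, "jaw":0.085}, {"d":[-0.39, -0.1538, 0], "rz":-0.0456, "jaw":0.085}]'; python3 -m pendant '[{"jaw":0.085}, {"jaw":0.085}]'; python3 - <<'E'
from h import *
go(.5311,-.2953,.15,113.7)
t=bot.camera("top")
cv2.imwrite("pics/t3.png",np.hstack([cv2.resize(t[150:225,220:380],(533,250),interpolation=2),cv2.resize(t[190:240,450:500],(250,250),interpolation=2)]))
E
```

```text
time: 6.45
ee_pos: [0.5692, -0.1345, 0.1487]
tcp_rot: [180.0, 0.0, 97.4]
wrist_force: [0.6, -0.3, 0.3]
opening: 0.0851
grasp_force: 0.0
time: 6.87
ee_pos: [0.5274, -0.2993, 0.1485]
tcp_rot: [-180.0, 0.0, 113.6]
wrist_force: [0.4, 0.7, -0.2]
opening: 0.0851
grasp_force: 0.0
time: 7.03
ee_pos: [0.5285, -0.2964, 0.1484]
tcp_rot: [-180.0, -0.0, 113.6]
wrist_force: [0.1, -0.3, 0.1]
opening: 0.0849
grasp_force: 0.0
d [-0.0001  0.0028 -0.0016] turn -0.07 t 7.03
```

View pics/t3.png

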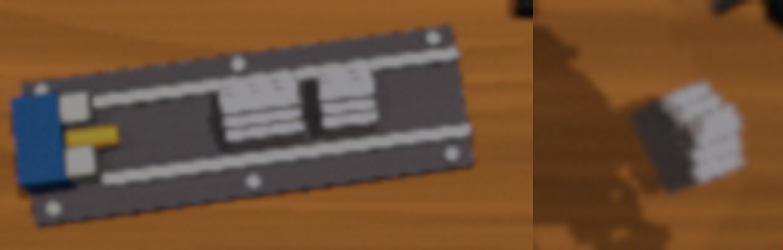

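Medium stands square in the channel (crop 347,95), about 8 mm behind the wide one (260,108). The narrow one (700,135) is undisturbed, so I'll grasp it.

Converted, 0.108 m / 0.4 = 0.27, 0.09 m / 0.4 = 0.225.

```bash
python3 -m pendant '[{"d":[0, 0.0063, 0.075], "jaw":0.085}, {"d":[0, 0.0063, 0.15], "jaw":0.085}, {"d":[0, 0.0063, 0.225], "jaw":0.085}, {"d":[0, 0.0063, 0.27], "jaw":0.085}, {"d":[0, 0.0063, 0.27], "jaw":0.085}]'; python3 -m pendant '[{"jaw":0.03}, {"jaw":0.03}, {"jaw":0.03}, {"jaw":0.03}, {"jaw":0.03}]' 40; python3 -m pendant '[{"jaw":0.03}, {"jaw":0.03}, {"jaw":0.03}, {"jaw":0.03}]'
python3 -m pendant '[{"d":[0, 0, -0.075], "jaw":0.03}, {"d":[0, 0, -0.15], "jaw":0.03}, {"d":[0, 0, -0.2], "jaw":0.03}, {"d":[0, 0, -0.2], "jaw":0.03}, {"d":[0, 0, -0.2], "jaw":0.03}]'; python3 - <<'E'
from h import *
go(.6237,-.0002,.12,97.4)
cv2.imwrite("pics/s4.png",cv2.resize(bot.camera("scene")[80:240,140:300],(600,600),interpolation=2))
E
```

```text
time: 7.5
ee_pos: [0.5295, -0.2918, 0.0361]
tcp_rot: [-179.8, -0.3, 113.9]
wrist_force: [-0.8, 0.8, -0.8]
opening: 0.0852
grasp_force: 0.0
time: 7.92
ee_pos: [0.5322, -0.295, 0.043]
tcp_rot: [179.9, 0.1, 113.8]
wrist_force: [-0.4, 1.0, 6.7]
opening: 0.0397
grasp_force: 40.9
time: 8.25
ee_pos: [0.5322, -0.295, 0.043]
tcp_rot: [179.9, 0.1, 113.7]
wrist_force: [1.2, 0.8, 6.3]
opening: 0.0396
grasp_force: 40.9
time: 8.67
ee_pos: [0.5319, -0.2951, 0.1228]
tcp_rot: [179.9, 0.2, 113.7]
wrist_force: [-0.6, 0.1, -0.9]
opening: 0.0397
grasp_force: 40.7
d [0.233  0.2027 0.0026] turn 16.34 t 8.67
```

View pics/s4.png

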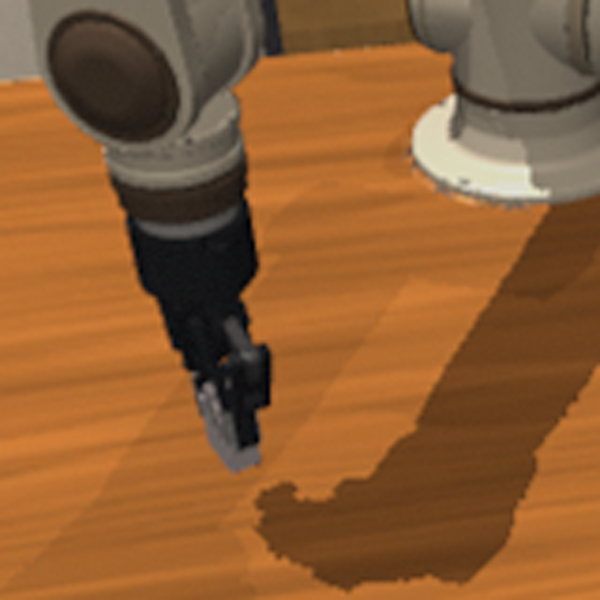

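Narrow segment held upright (crop 235,430).

Converted, 0.14 m / 0.4 = 0.35, 0.072 m / 0.4 = 0.18.

```bash
python3 -m pendant '[{"d":[0.07, 0.06, 0], "jaw":0.03}, {"d":[0.14, 0.12, 0], "jaw":0.03}, {"d":[0.21, 0.18, 0], "jaw":0.03}, {"d":[0.28, 0.24, 0], "jaw":0.03}, {"d":[0.35, 0.3, 0], "jaw":0.03}]'; python3 -m pendant '[{"d":[0.07, 0.06, 0], "rz":0.0167, "jaw":0.03}, {"d":[0.14, 0.12, 0], "rz":0.0333, "jaw":0.03}, {"d":[0.21, 0.18, 0], "rz":0.0453, "jaw":0.03}, {"d":[0.2325, 0.2068, 0], "rz":0.0453, "jaw":0.03}, {"d":[0.2325, 0.2068, 0], "rz":0.0453, "jaw":0.03}]'; python3 -m pendant '[{"jaw":0.03}]'; python3 - <<'E'
from h import *
go(.6237,-.0002,.06,97.4)
E
```

```text
time: 9.13
ee_pos: [0.5841, -0.1164, 0.1192]
tcp_rot: [-179.9, -0.1, 113.7]
wrist_force: [0.8, -0.1, -0.2]
opening: 0.0395
grasp_force: 40.7
time: 9.55
ee_pos: [0.623, 0.0034, 0.119]
tcp_rot: [-179.9, -0.0, 97.7]
wrist_force: [0.1, 0.1, -1.0]
opening: 0.0395
grasp_force: 40.6
time: 9.63
ee_pos: [0.6224, 0.0007, 0.1194]
tcp_rot: [-179.9, -0.0, 97.6]
wrist_force: [-0.7, -0.6, -0.5]
opening: 0.0393
grasp_force: 40.6
d [-0.0011  0.0013  0.0593] turn 0.2 t 9.63
```

Converted, 0.059 m / 0.4 = 0.1475, 0.055 m / 0.4 = 0.1375.

```bash
python3 -m pendant '[{"d":[0, 0.003, 0.0625], "jaw":0.03}, {"d":[0, 0.003, 0.1125], "jaw":0.03}, {"d":[0, 0.003, 0.1375], "jaw":0.03}, {"d":[0, 0.003, 0.1475], "jaw":0.03}, {"d":[0, 0.003, 0.1475], "jaw":0.03}]';python3 -m pendant '[{"d":[0, 0, 0.005], "jaw":0.03}, {"d":[0, 0, 0.0075], "jaw":0.03}, {"d":[0, 0, 0.01], "jaw":0.03}]'; python3 - <<'E'
from h import *
go(.6237,-.0002,.055,97.4)
E
```

```text
time: 10.05
ee_pos: [0.6232, -0.0006, 0.0608]
tcp_rot: [-179.9, -0.0, 97.4]
wrist_force: [-1.7, -1.3, 0.1]
opening: 0.0396
grasp_force: 40.6
time: 10.3
ee_pos: [0.6245, 0.0003, 0.0588]
tcp_rot: [179.9, 0.0, 97.4]
wrist_force: [-0.3, -0.0, -1.4]
opening: 0.0395
grasp_force: 40.7
d [-0.0004 -0.0009  0.0038] turn 0.05 t 10.3
```

Converted, 0.004 m / 0.4 = 0.01, 0.003 m / 0.4 = 0.0075.

```bash
python3 -m pendant '[{"d":[0, -0.002, 0.005], "jaw":0.03}, {"d":[0, -0.002, 0.0075], "jaw":0.03}, {"d":[0, -0.002, 0.01], "jaw":0.03}, {"d":[0, -0.002, 0.01], "jaw":0.03}, {"d":[0, -0.002, 0.01], "jaw":0.03}]'; python3 -m pendant '[{"d":[0, 0, -0.0025], "jaw":0.06}, {"d":[0, 0, -0.0025], "jaw":0.06}, {"d":[0, 0, -0.0025], "jaw":0.06}, {"d":[0, 0, -0.0025], "jaw":0.06}]'; python3 -m pendant '[{"d":[-0.0125, 0, -0.0025], "jaw":0.06}, {"d":[-0.0125, 0, -0.0025], "jaw":0.06}]'; python3 - <<'E'
from h import *
t=bot.camera("top");s=bot.camera("scene")
cv2.imwrite("pics/t5.png",np.hstack([cv2.resize(t[150:225,220:380],(400,188),interpolation=2),cv2.resize(s[180:250,280:430],(400,188),interpolation=2)]))
E
```

```text
time: 10.72
ee_pos: [0.6233, 0.0004, 0.055]
tcp_rot: [180.0, 0.0, 97.5]
wrist_force: [-2.8, 0.1, 5.9]
opening: 0.0393
grasp_force: 41.4
time: 11.05
ee_pos: [0.6232, 0.0004, 0.0547]
tcp_rot: [-180.0, -0.0, 97.5]
wrist_force: [0.4, 0.4, -0.3]
opening: 0.0597
grasp_force: 0.0
time: 11.22
ee_pos: [0.624, -0.0053, 0.0558]
tcp_rot: [180.0, 0.0, 97.4]
wrist_force: [0.1, 0.6, -0.1]
opening: 0.0603
grasp_force: 0.0
```

View pics/t5.png

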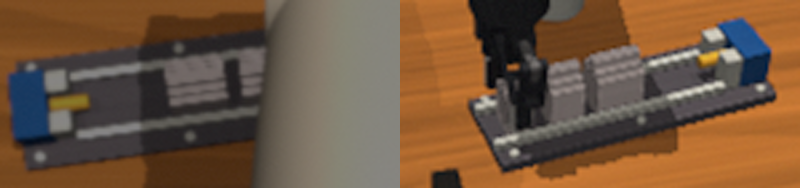

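Left, top view: the wide one is at (195,80), and the medium one (252,75) is partly hidden by the arm. Right, scene view: the narrow segment stands upright between the open fingers (510,105). I'll regrip it slightly further back so the pads stay clear of the medium one, then push.

Converted, 0.032 m / 0.4 = 0.08, 0.008 m / 0.4 = 0.02.

```bash
python3 -m pendant '[{"jaw":0.03}, {"jaw":0.03}, {"jaw":0.03}, {"jaw":0.03}, {"jaw":0.03}]' 60; python3 -m pendant '[{"d":[0, 0, -0.0013], "jaw":0.03}, {"d":[0.02, 0, -0.0013], "jaw":0.03}, {"d":[0.04, 0, -0.0013], "jaw":0.03}, {"d":[0.06, 0, -0.0013], "jaw":0.03}, {"d":[0.08, 0, -0.0013], "jaw":0.03}]'; python3 -m pendant '[{"d":[0.02, 0, 0], "jaw":0.03}, {"d":[0.04, 0, 0], "jaw":0.03}, {"d":[0.06, 0, 0], "jaw":0.03}, {"d":[0.08, 0, 0], "jaw":0.03}]'
```

```text
time: 11.73
ee_pos: [0.6241, -0.0046, 0.0561]
tcp_rot: [180.0, 0.0, 97.5]
wrist_force: [-0.1, -0.9, 3.3]
opening: 0.0386
grasp_force: 60.5
time: 12.15
ee_pos: [0.6194, 0.0281, 0.0561]
tcp_rot: [-180.0, 0.0, 97.5]
wrist_force: [0.1, -1.3, 0.1]
opening: 0.0386
grasp_force: 60.4
time: 12.48
ee_pos: [0.6153, 0.0598, 0.0561]
tcp_rot: [-180.0, 0.0, 97.5]
wrist_force: [0.4, -1.7, -1.0]
opening: 0.0389
grasp_force: 60.3
```

Converted, 0.04 m / 0.4 = 0.1, 0.032 m / 0.4 = 0.08.

```bash
python3 -m pendant '[{"d":[0.02, 0, 0], "jaw":0.03}, {"d":[0.04, 0, 0], "jaw":0.03}, {"d":[0.06, 0, 0], "jaw":0.03}, {"d":[0.08, 0, 0], "jaw":0.03}, {"d":[0.1, 0, 0], "jaw":0.03}]'; python3 -m pendant '[{"d":[0.01, 0, 0], "jaw":0.03}, {"d":[0.02, 0, 0], "jaw":0.03}, {"d":[0.0275, 0, 0], "jaw":0.03}, {"d":[0.0275, 0, 0], "jaw":0.03}]'; python3 - <<'E'
from h import *
t=bot.camera("top");s=bot.camera("scene")
cv2.imwrite("pics/t6.png",np.hstack([cv2.resize(t[150:225,220:380],(400,188),interpolation=2),cv2.resize(s[180:250,280:430],(400,188),interpolation=2)]))
E
```

```text
time: 12.9
ee_pos: [0.6102, 0.0993, 0.0562]
tcp_rot: [-180.0, -0.0, 97.5]
wrist_force: [0.5, -1.6, -1.4]
opening: 0.0391
grasp_force: 60.2
time: 13.23
ee_pos: [0.609, 0.1092, 0.0563]
tcp_rot: [-180.0, 0.1, 97.4]
wrist_force: [1.4, -4.6, -2.3]
opening: 0.0389
grasp_force: 60.1
```

View pics/t6.png

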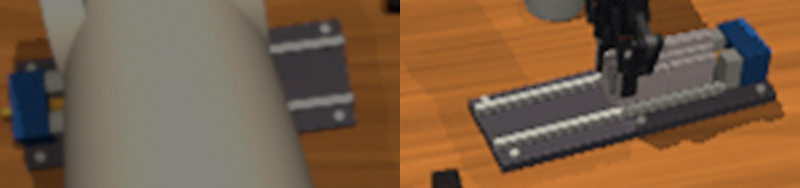

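The row is closed up (right crop, 605–725 px along the rail), upright, and just starting on the plunger.

Converted, 0.009 m / 0.4 = 0.0225, 0.006 m / 0.4 = 0.015.

```bash
python3 -m pendant '[{"d":[0.0075, 0, 0], "jaw":0.03}, {"d":[0.015, 0, 0], "jaw":0.03}, {"d":[0.0225, 0, 0], "jaw":0.03}, {"d":[0.0225, 0, 0], "jaw":0.03}]'; python3 -m pendant '[{"d":[0.0025, 0, 0], "jaw":0.03}, {"d":[0.005, 0, 0], "jaw":0.03}, {"d":[0.0075, 0, 0], "jaw":0.03}, {"d":[0.0075, 0, 0], "jaw":0.03}]'
```

```text
time: 13.67
ee_pos: [0.6079, 0.1173, 0.0564]
tcp_rot: [-180.0, 0.2, 97.4]
wrist_force: [0.7, -9.1, -1.0]
opening: 0.039
grasp_force: 60.2
time: 14.0
ee_pos: [0.6078, 0.1184, 0.0565]
tcp_rot: [180.0, 0.3, 97.3]
wrist_force: [2.6, -18.6, 0.8]
opening: 0.039
grasp_force: 60.1
```

Converted, 0.0007 m / 0.4 = 0.0018.

```bash
python3 -m pendant '[{"d":[0.0018, 0, 0], "jaw":0.03}, {"d":[0.0018, 0, 0], "jaw":0.03}, {"d":[0.0018, 0, 0], "jaw":0.03}, {"d":[0.0018, 0, 0], "jaw":0.03}, {"d":[0.0018, 0, 0], "jaw":0.03}]'
```

```text
time: 14.42
ee_pos: [0.6079, 0.1184, 0.0566]
tcp_rot: [180.0, 0.4, 97.3]
wrist_force: [2.2, -22.8, 1.6]
opening: 0.0389
grasp_force: 60.1
```

```bash
python3 -m pendant '[{"jaw":0.03}, {"jaw":0.03}, {"jaw":0.03}]'; python3 - <<'E'
from h import *
s=bot.camera("scene");cv2.imwrite("pics/s7.png",cv2.resize(s[175:235,330:430],(800,480),interpolation=2))
E
```

```text
time: 14.67
ee_pos: [0.6079, 0.1184, 0.0566]
tcp_rot: [180.0, 0.4, 97.3]
wrist_force: [2.9, -21.9, 0.9]
opening: 0.0391
grasp_force: 60.1
```

View pics/s7.png

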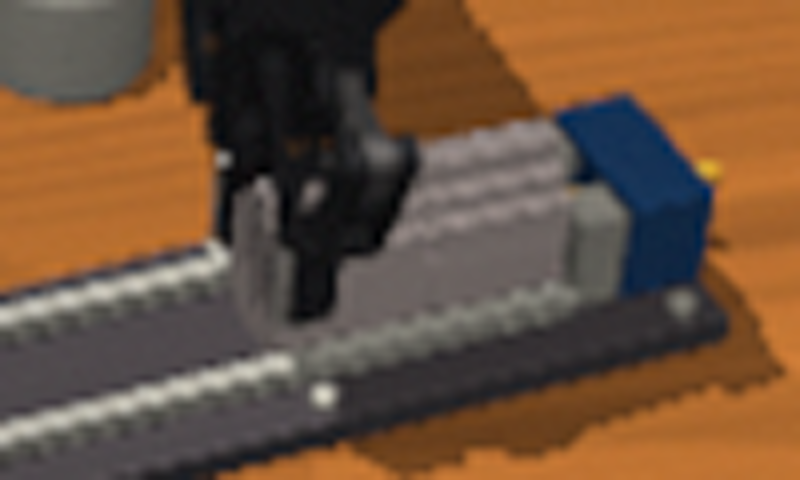

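The wide segment bears on the stop blocks (crop 570,230), the plunger rod shows behind the housing (708,170), and the row is upright and closed. The push holds steady at 22 N.

```bash
python3 -c "
from workcell import bot
print(bot.job_done())"
```

```text
the job is handed in; nothing more can be done
None
```

The medium and narrow segments now stand in the channel behind the wide one, and the job is handed in with the closed row held on the stop at about 22 N; no verdict came back when I handed it in.

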